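Close up the screw chest before sanding

ROBOT

A 7-joint arm with a two-finger parallel gripper is mounted at the origin on the work surface. World frame = base frame: x ahead of the robot, y to its left, z up, the work surface at z = 0. Lengths are in m, angles in rad, forces in N, time in s.
With the tool pointing down it reaches from about 0.4 to 0.85 m from the base axis. Payload 10.4 kg.
Tool frame: the origin (TCP) lies at the very end of the fingers, on their centre line; the grasp point (between the pads) lies manip.grip_point_offset behind it (manip.grip_point_offset is the distance from the TCP to the grasp point, in m); z points along the fingers, y is the direction in which the jaws open and shut (so a half turn about z gives the same grasp; the last joint's range is limited). The gripper opens to 87 mm and grips with 3 to 60 N. Pads are 19 mm wide; open, the fingers measure 117 mm over their backs; the gripper's body (75 mm by 190 mm) begins 51 mm behind the grasp point.
Start: joints at [1.259, 0.332, -0.065, 1.46, 0.022, 1.35, -0.088], TCP at [0.178, -0.599, 0.223] pointing down, gripper open.
Joint ranges: [-2.6, 2.6], [-0.5, 2.12], [-1.47, 1.34], [0.16, 2.42], [-1.27, 4.41], [0.06, 2.06], [-2.6, 2.6]. Speed limits (rad/s): [2.22, 2.22, 2.79, 2.79, 3.14, 3.14, 3.14].

INTERFACE

Orientations are given as a unit quaternion [x, y, z, w].
In Python, from bench import manip, viewer, order gives the robot as it stands.
- The arm moves only by the tool step_arm, never from a script. Its argument "rows" is a list of rows, each a list of 3 entries, a list of its own where there are three numbers: the shift along the world's x, y, z in cm, then the turn, a rotation vector about the world's x, y, z in degrees, then the gripper's target within -1 to 1 (shut at 1, half-way at 0, fully open at -1). A call has 1 to 8 rows; each row shifts and turns the pose as measured when the row begins; what a row does not reach is not made up. A row lasts 1/12 s, in which the tool goes at most 41.7 mm and 7.16 degrees, less where a joint would pass 70% of its speed; a pose out of reach is approached as far as the arm can. A call is refused whole if a number of a shift passes 4.17 or a number of a turn 7.16, either way. A call with a gripper value outside its range is refused whole. The fingers move at their own pace and stop on an object; "newtons" is the grip in N (left out, the last holds). Time passes only in rows, so rows that do not move let the fingers close. It gives the time, the measured TCP pose, the force and the opening at its end, in the units of the state.
- manip.read_state(): the state, without advancing time (a new reading comes with each control period).
- viewer.camera(name): name is "side" or "top" or "wrist"; returns a dict with "img" (384x512x3 uint8, blue, green, red), "K" (3x3 intrinsics, pixels), "xyz" and "orientation" of the camera in the world. Camera axes: x right, y down, z forward; pixel columns grow to the right and rows downward; lengths in m; the calibration is good to about 2 mm. The wrist camera is an equidistant fisheye: a pixel r from the principal point sees the ray r / f radians off the axis. A picture is of the moment at which its call begins. There is no depth.
- order.finish_job(): hands the job in, once; it reports no verdict.
The state is a dict: "clock": time; "joint_positions": joint angles; "joint_velocities": joint speeds; "joint_torque": joint torques, N m; "eef_pos": TCP position; "tool_rot": TCP orientation; "ft_force": force on the tool from outside, world axes, zero at the start; "wrist_torque": the same for the moment, N m; "opening": finger opening in m.
Only numpy, scipy, OpenCV 4.12 (cv2) and the standard library are available. Lean on these libraries where they do the work, as an engineer would, in place of code of your own. Each camera call takes 0.05 s, during which the arm holds its last target.

TASK

Sanding is about to start, so close up the small wooden screw chest against the dust, only by pushing with the fingertips: push both drawers fully home first, then push the raised lid down gently until it lies flat, its front lip over the drawer fronts. Grasp, lift or carry nothing, and leave the jars, bottle, pencil and other things around it where they are.

Things in the scene. Friction and masses are not known exactly. Their poses are not given: they have to be found in the camera images.
- chest: Fixed wooden chest, 180 deep (x) by 310 wide (y) by 105 high without lid (mm). Origin: centre of its underside, on the bench. Its front with the two drawers faces its own -x (towards the robot), +y is its left, +z up. An open well 16 mm deep (floor at 89 mm) lies on top, under the lid. The whole chest stands at varying position and yaw.
- left_drawer (a joint): Opening of the left (+y) drawer in m: 0 fully home, grows as it comes out along the chest's -x, stop at 0.09. Friction of 1.5 N keeps it where it is left. Pale wooden front 140 wide by 53 high (27 to 80 mm above the bench), its face flush with the chest's front (chest x = -90 mm) when home. Never pull it out further.
- right_drawer (a joint): The same for the right (-y) drawer.
- left_drawer_knob (a point): Centre of the flat front end of the left drawer's brass knob: knob 24 mm diameter, 25 mm long, its end 25 mm out from the drawer front, at 60 mm above the bench and 74.5 mm to the chest's +y. Moves with the drawer; axes as the chest's.
- right_drawer_knob (a point): The same for the right drawer, 74.5 mm to the chest's -y.
- lid (a joint): Angle of the dark wooden lid in rad: 0 closed and flat, grows as its front edge rises, stop at 1.5 (almost upright). Starts raised. A stiff hinge (about 0.5 N m of friction) keeps it where it is left; 1 to 3 N near the front edge moves it. Panel 193 (hinge to free front edge) x 312 wide x 10 thick; along the front edge a lip 10 thick reaches 22 below its underside.
- lid_hinge (a point): Middle of the lid's hinge line, on the chest's far upper edge: 90 mm to the chest's +x of its centre, 105 mm above the bench. The hinge axis is the chest's y. The lid's underside passes through this line.
- lid_edge (a point): Middle of the lid's free front edge, on its outer (upper when closed) face. At lid angle a it lies, from lid_hinge, 0.193 cos a - 0.010 sin a m towards the chest's -x and 0.193 sin a + 0.010 cos a m up. Its z axis is the outer face's normal. The lip here points to the robot while the lid stands up; closed, it hangs in front of the drawer fronts, above the knobs.
- pencil: Red carpenter's pencil, 10 x 150 x 8 mm, lying in the well under the lid; bystander. Origin: underside centre.
- jar_black: Glass jar with black cap, 65 mm diameter, 85 high; bystander. Origin: underside centre.
- jar_green: Glass jar with green cap, 65 mm diameter, 105 high; bystander. Origin: underside centre.
- jar_steel: Glass jar with steel cap, 65 mm diameter, 80 high; bystander. Origin: underside centre.
- bottle: Amber bottle with green cap, 60 mm diameter, 170 high; bystander. Origin: underside centre.
- sanding_block: Cork sanding block, 110 x 65 x 35 mm; bystander. Origin: underside centre.
- screwdriver: Screwdriver, about 200 mm long, lying on the bench; bystander. Its x axis points to the tip.
- offcut: Dark wood offcut, 180 x 50 x 22 mm; bystander. Origin: underside centre.

How it is judged:
On the way, in this order (a step that is already met when the one before it is completed fails the run):
1. both drawers are pushed home while the lid is still up (value of joint each of left_drawer, right_drawer below 0.004 m and value of joint lid above 0.3 rad), for 0.1 s.
2. the lid is pushed down flat (value of joint each of left_drawer, right_drawer below 0.004 m and value of joint lid below 0.035 rad), for 0.2 s.
At the end, for the whole second after the job is handed in: Both drawers within 4 mm of fully home, the lid within 0.035 rad of flat (its front edge within 7 mm), every bystander at rest and where it was (within 20 mm) (all of step 2 and linear speed of each of pencil, jar_black, jar_green, jar_steel, bottle, sanding_block, screwdriver, offcut below 0.02 m/s); the robot touches nothing.
It fails at once if the lid comes down (below 0.25 rad) while a drawer is still more than 10 mm out (value of joint lid below 0.25 rad and value of joint any of left_drawer, right_drawer above 0.01 m).
It fails at once if the lid is slammed (falls faster than 3 rad/s) (velocity of joint lid below -3 rad/s).
It fails at once if a drawer is pulled further out (beyond 80 mm) (value of joint any of left_drawer, right_drawer above 0.08 m).
It fails at once if a bystander is lifted, carried or pushed more than 20 mm (distance of any of pencil, jar_black, jar_green, jar_steel, bottle, sanding_block, screwdriver, offcut from where it was at the start of the episode above 0.02 m).
It also fails if it takes over 58 s, if anything falls off the work surface, if the arm or the gripper's body presses on something with over 40 N, if the wrist force passes 120 N, or if a joint passes its speed limit or range.

## Working session

There is one attempt and no reset: what is moved stays moved. The work goes in short steps, Python scripts to look and compute and a tool call to move; the robot and the scene stay as the last step left them, time stands still between calls to the robot, and variables do not carry over. Pictures are saved under pics/ and viewed, and the job is handed in when it is done.

Besides the shell and the picture viewer there is one more tool, called after ">>>" by a JSON object that holds its "fn" and its "kwargs". step_arm: Moves the arm, as the interface text tells. Its arguments: {"type":"object","properties":{"rows":{"type":"array","items":{"type":"array"}},"newtons":{"type":"number"}},"required":["rows"]}

```bash
mkdir -p pics; ls; python3 - <<'E'
from bench import manip, viewer, order
import cv2
for n in ["side","top","wrist"]:
    c=viewer.camera(n); cv2.imwrite(f"pics/{n}0.png",c["img"]); print(n,c["K"],c["xyz"],c["orientation"])
print(manip.read_state(), manip.grip_point_offset)
E
```

```text
pics
side [[471.59565424   0.         258.34885406]
 [  0.         471.59565424 191.30050198]
 [  0.           0.           1.        ]] [-0.26648349 -0.79526667  1.293483  ] [ 0.86398662 -0.35486615  0.14288391 -0.3273856 ]
top [[473.20230026   0.         256.60797062]
 [  0.         473.20230026 199.51520879]
 [  0.           0.           1.        ]] [ 0.41113799 -0.05289304  1.42322791] [ 0.70745242 -0.70571452  0.029852   -0.02422703]
wrist [[297.31863964   0.         256.83101445]
 [  0.         297.31863964 190.99796668]
 [  0.           0.           1.        ]] [ 0.25637442 -0.57707821  0.38507867] [ 0.79268783 -0.59139681 -0.08912364  0.11812192]
{'clock': 0.15, 'joint_positions': array([ 1.25944448,  0.3327336 , -0.06470256,  1.46074055,  0.02162721,
        1.3498739 , -0.08849541]), 'joint_velocities': array([ 2.08364700e-03, -3.08806924e-04, -8.41084824e-05, -4.05196567e-03,
        5.91212137e-04, -1.50412603e-05, -6.57024703e-04]), 'joint_torque': array([ 7.27490478e-04, -6.23629546e+01,  2.45600904e-02, -3.90142000e+01,
       -6.13005948e-02,  3.71788116e-02,  1.61018911e-04]), 'eef_pos': array([ 0.17788546, -0.59885736,  0.22193615]), 'tool_rot': array([ 9.89593609e-01,  1.43889571e-01, -1.10503572e-04, -5.17946285e-04]), 'ft_force': array([0.49799539, 0.16246507, 0.3429754 ]), 'wrist_torque': array([ 0.01944677, -0.02231442,  0.0167617 ]), 'opening': 0.0872062825067013} 0.0187
```

View pics/side0.png

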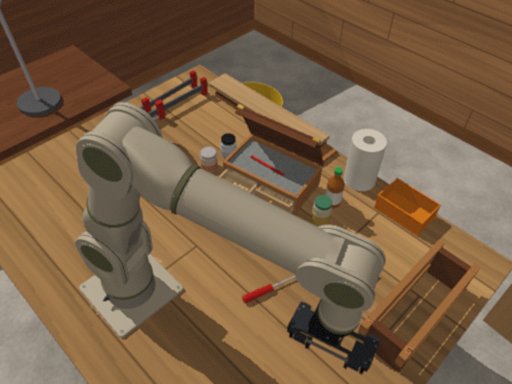

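View pics/top0.png

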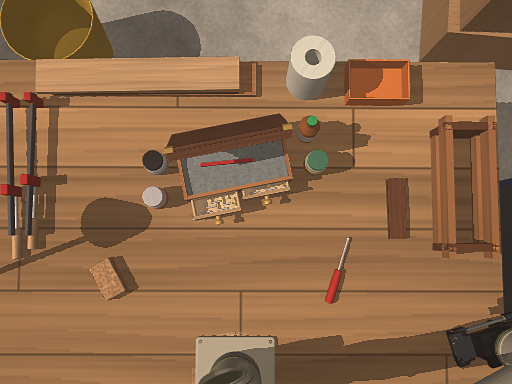

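View pics/wrist0.png

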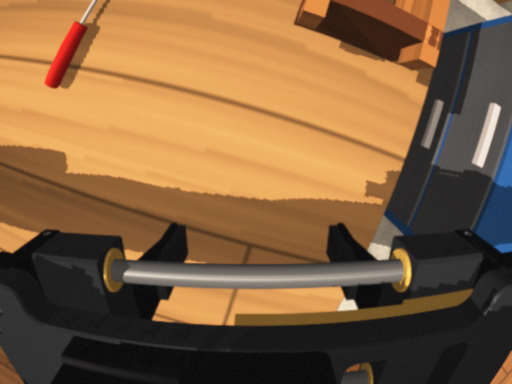

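The top view has +x up and +y left. The chest is at about (237,170), with the lid up and both drawers out. I'll zoom in on it.

```bash
python3 - <<'E'
import cv2
i=cv2.imread("pics/top0.png")[105:235,130:340]
cv2.imwrite("pics/topz.png",cv2.resize(i,None,fx=3.8,fy=3.8,interpolation=cv2.INTER_CUBIC))
i=cv2.imread("pics/side0.png")[95:235,180:360]
cv2.imwrite("pics/sidez.png",cv2.resize(i,None,fx=4.2,fy=4.2,interpolation=cv2.INTER_CUBIC))
E
```

```text
(no output)
```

View pics/topz.png

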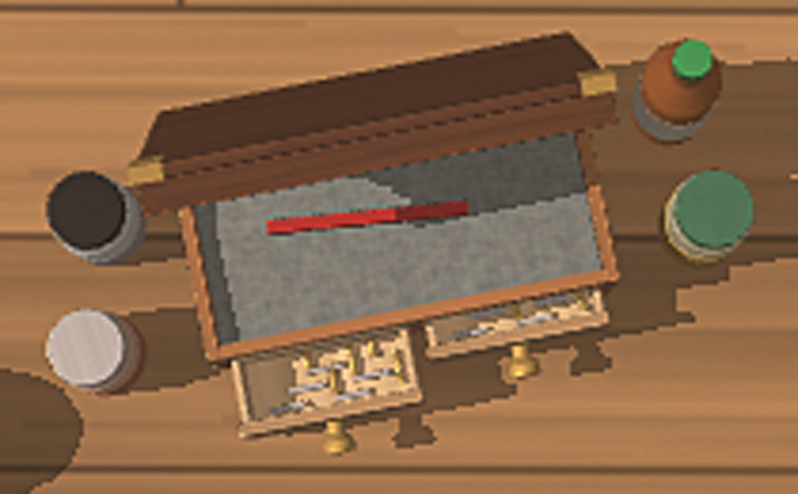

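View pics/sidez.png

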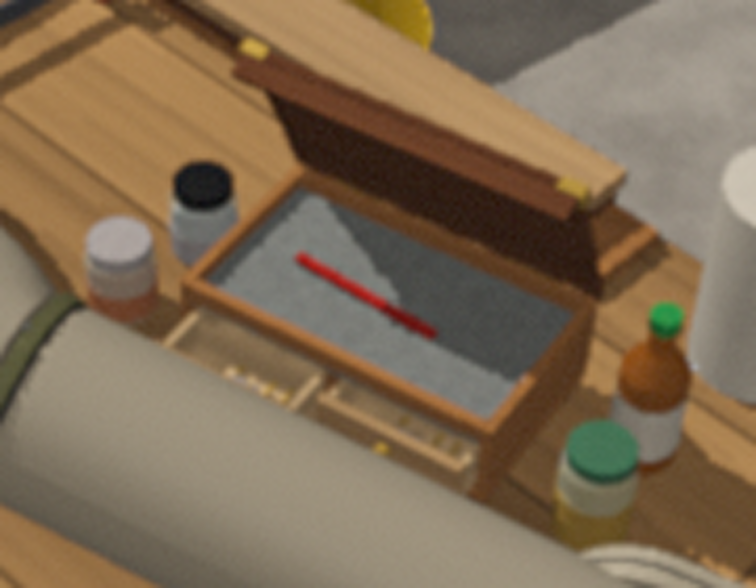

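```bash
cat > h.py <<'E'
import numpy as np
from scipy.spatial.transform import Rotation as R
import cv2
CAM={"side":(471.596,258.349,191.3005,[-0.26648349,-0.79526667,1.293483],[0.86398662,-0.35486615,0.14288391,-0.3273856]),
"top":(473.2023,256.608,199.515,[0.41113799,-0.05289304,1.42322791],[0.70745242,-0.70571452,0.029852,-0.02422703])}
def proj(n,P):
    f,cx,cy,t,q=CAM[n]; p=R.from_quat(q).inv().apply(np.atleast_2d(P)-t)
    return np.c_[cx+f*p[:,0]/p[:,2],cy+f*p[:,1]/p[:,2]]
def world(v,P):
    x,y,w=v[:3];c,s=np.cos(w),np.sin(w);P=np.atleast_2d(P)
    return np.c_[x+c*P[:,0]-s*P[:,1],y+s*P[:,0]+c*P[:,1],P[:,2]]
def lidp(a,l,h,y): # l along panel from hinge, h above underside
    return [.09-(l*np.cos(a)-h*np.sin(a))*1.0 - 0*h, y, .105+l*np.sin(a)+h*np.cos(a)] if False else [.09-l*np.cos(a)+h*np.sin(a),y,.105+l*np.sin(a)+h*np.cos(a)]
E
cat > fit.py <<'E'
from h import *
from scipy.optimize import least_squares
T=lambda u,v:(130+u/3.8,105+v/3.8); S=lambda u,v:(180+u/4.2,95+v/4.2)
def model(v):
    x,y,w,dl,dr,a=v
    P=[("top",[-.09,.155,.105],T(212,362)),("top",[-.09,-.155,.105],T(619,279)),
    ("top",[-.115-dl,.0745,.06],T(337,451)),("top",[-.115-dr,-.0745,.06],T(522,378)),
    ("top",lidp(a,.193,.01,.156),T(128,163)),("top",lidp(a,.193,.01,-.156),T(614,70)),
    ("top",lidp(a,.193,-.022,.156),T(150,213)),("top",lidp(a,.193,-.022,-.156),T(617,120)),
    ("side",[-.09,.155,.105],S(187,284)),("side",[-.09,-.155,.105],S(492,430)),
    ("side",lidp(a,.193,-.022,.156),S(235,72)),("side",lidp(a,.193,-.022,-.156),S(572,216)),
    ]
    return P
def res(v):
    return np.concatenate([proj(n,world(v,p))[0]-np.array(o) for n,p,o in model(v)])
r=least_squares(res,[.55,0,.2,.05,.03,1.3],loss="soft_l1")
print(np.round(r.x,4)); print(np.round(r.fun.reshape(-1,2),1))
v=r.x
print("knobs",world(v,[[-.115-v[3],.0745,.06],[-.115-v[4],-.0745,.06]]),"edge",world(v,lidp(v[5],.193,.01,0)),"lip",world(v,lidp(v[5],.193,-.022,0)))
E
python3 fit.py
```

```text
[0.6293 0.0029 0.1983 0.057  0.03   1.1729]
[[-1.  -0.4]
 [ 0.6  0.1]
 [ 1.1 -0.1]
 [ 1.4 -0.2]
 [ 1.3  0.3]
 [-0.6  0.3]
 [-1.4 -0.3]
 [ 0.6 -0.1]
 [-1.5 -1.6]
 [ 0.4  0.5]
 [-0.4 -1.1]
 [-0.7 -0.1]]
knobs [[ 0.44604281  0.04209568  0.06      ]
 [ 0.50185272 -0.09866949  0.06      ]] edge [[0.65329022 0.00774132 0.2867958 ]] lip [[0.62436823 0.00193116 0.27439577]]
```

Residuals are within 1.6 px. In the fit the left drawer is about 57 mm out, the right about 30 mm, and the lid is at about 1.17 rad. I'll move towards the right knob with the fingers shutting.

>>> {"fn": "step_arm", "kwargs": {"rows": [[[1.8,3.4,0],[0,0,-2.5],1],[[1.8,3.4,0],[0,0,-2.5],1],[[1.8,3.4,0],[0,0,0],1],[[1.8,3.4,0],[0,0,0],1],[[1.8,3.4,0],[0,0,0],1],[[1.8,3.4,0],[0.6,-3,0],1],[[1.8,3.4,0],[0.6,-3,0],1],[[1.8,3.4,0],[0.6,-3,0],1]], "newtons": 20}}

```text
clock: 0.82
eef_pos: [0.3205, -0.3189, 0.217]
tool_rot: [0.992, 0.094, 0.078, -0.011]
ft_force: [-0.4, -0.1, 0.4]
opening: 0.0414
```

>>> {"fn": "step_arm", "kwargs": {"rows": [[[1.9,3.0,0],[0.6,-3,0],1],[[1.9,3.0,0],[0.6,-3,0],1],[[1.9,3.0,0],[0,0,0],1],[[1.9,3.0,-1],[0,0,0],1],[[1.9,3.0,-2],[0,0,0],1],[[1.9,3.0,-3],[0,0,0],1],[[1.5,2.5,-3],[0,0,0],1],[[0,0,-2],[0,0,0],1]]}}

```text
clock: 1.48
eef_pos: [0.4542, -0.1024, 0.1131]
tool_rot: [0.985, 0.096, 0.141, -0.013]
ft_force: [0.8, 0.2, 0.0]
opening: 0.0007
```

>>> {"fn": "step_arm", "kwargs": {"rows": [[[0,-0.3,-2.5],[0,0,0],1],[[0,-0.3,-2.5],[0,0,0],1],[[0,0,-1],[0,0,0],1],[[0,0,0],[0,0,0],1]]}}

```text
clock: 1.82
eef_pos: [0.4521, -0.1039, 0.0467]
tool_rot: [0.985, 0.099, 0.139, -0.015]
ft_force: [-0.3, -0.3, -0.6]
opening: 0.0004
```

```bash
cat > look.py <<'E'
import sys,cv2
from bench import manip, viewer, order
t=sys.argv[1]
for n in sys.argv[2:]:
    c=viewer.camera(n); i=c["img"]
    if n=="top": i=cv2.resize(i[75:255,100:360],None,fx=3,fy=3,interpolation=cv2.INTER_CUBIC)
    if n=="side": i=cv2.resize(i[75:255,150:390],None,fx=3,fy=3,interpolation=cv2.INTER_CUBIC)
    cv2.imwrite(f"pics/{n}{t}.png",i)
s=manip.read_state(); print(s["eef_pos"].round(4),s["tool_rot"].round(3),s["ft_force"].round(2),s["clock"])
E
python3 look.py 1 top wrist side
```

```text
[ 0.4539 -0.1048  0.0496] [ 0.985  0.099  0.141 -0.014] [-0.6   0.23  0.31] 1.9667
```

View pics/wrist1.png

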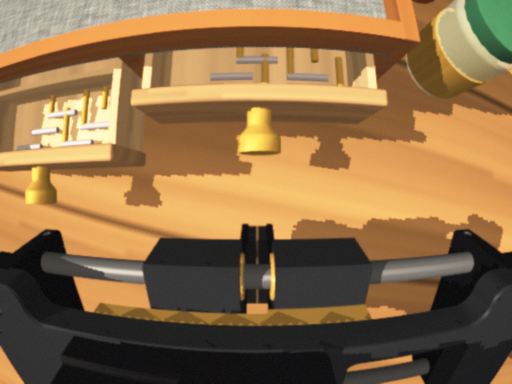

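View pics/top1.png

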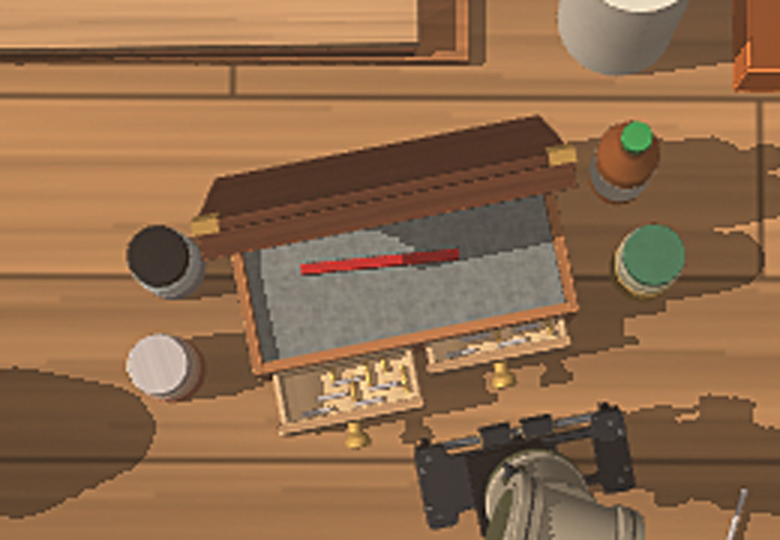

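View pics/side1.png

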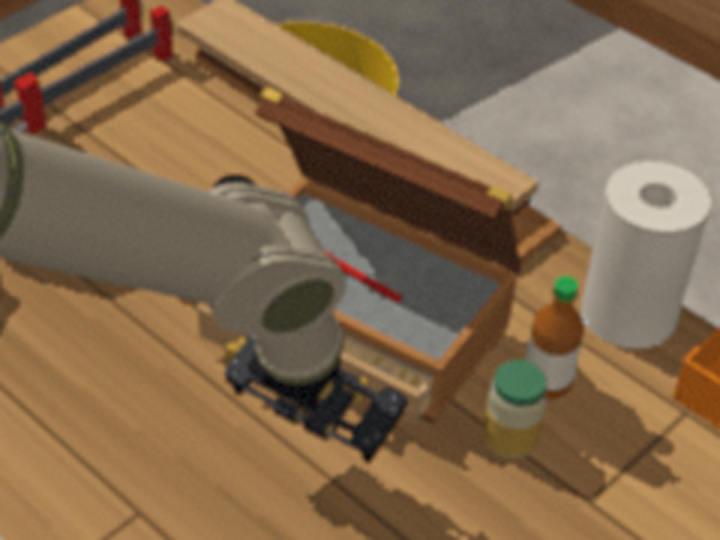

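The wrist view shows the right knob at column 259 and the fingertips at column 258, so they are aligned. Now I'll push it along the chest axis.

>>> {"fn": "step_arm", "kwargs": {"rows": [[[1.5,0.2,0.5],[0,0,0],1],[[1.5,0.3,0.3],[0,0,0],1],[[1.0,0.2,0],[0,0,0],1],[[1.0,0.2,0],[0,0,0],1],[[1.0,0.2,0],[0,0,0],1],[[0.6,0.1,0],[0,0,0],1]]}}

```text
clock: 2.47
eef_pos: [0.5228, -0.096, 0.0646]
tool_rot: [0.985, 0.097, 0.142, -0.01]
ft_force: [-14.9, -1.1, 1.4]
opening: 0.0003
```

>>> {"fn": "step_arm", "kwargs": {"rows": [[[0.3,0.05,0],[0,0,0],1],[[0.3,0.05,0],[0,0,0],1]]}}

```text
clock: 2.63
eef_pos: [0.5232, -0.0962, 0.0632]
tool_rot: [0.986, 0.097, 0.136, -0.01]
ft_force: [-22.5, -0.9, 13.4]
opening: 0.0006
```

```bash
python3 look.py 2 wrist
```

```text
[ 0.5232 -0.0962  0.0632] [ 0.986  0.097  0.135 -0.01 ] [-19.47  -1.96  11.09] 2.6833
```

View pics/wrist2.png

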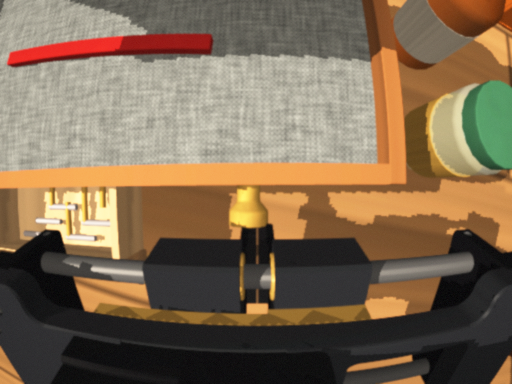

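The right drawer is against its stop: the tip is at the predicted x of 0.523 with 20 N on it, and the knob sits at the chest's edge. I'll back off and go to the left knob.

>>> {"fn": "step_arm", "kwargs": {"rows": [[[-2.5,-0.5,0],[0,0,0],1],[[-3,-0.6,0],[0,0,0],1],[[-3,-0.6,0],[0,0,0],1],[[-1.2,3.4,0],[0,0,0],1],[[-1.2,3.4,0],[0,0,0],1],[[-1.2,3.4,0],[0,0,0],1],[[-1,3.4,0],[0,0,0],1],[[0,1,0],[0,0,0],1]]}}

```text
clock: 3.35
eef_pos: [0.3911, 0.0303, 0.07]
tool_rot: [0.986, 0.092, 0.142, -0.005]
ft_force: [-0.1, -0.7, -1.0]
opening: 0.0007
```

```bash
python3 look.py 3 wrist
```

```text
[0.3922 0.0305 0.0706] [ 0.985  0.092  0.143 -0.005] [ 0.82  1.6  -0.08] 3.4
```

View pics/wrist3.png

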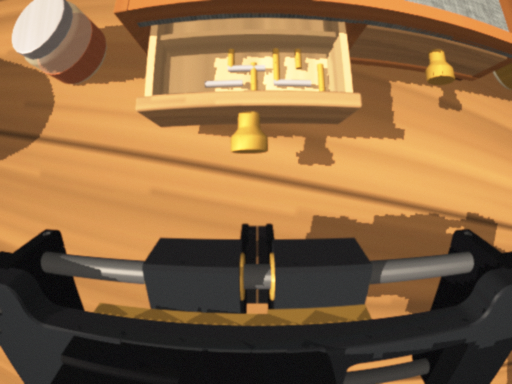

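The left knob is at column 250, about 3 mm left of the fingers. I'll push it with a small correction to the left.

>>> {"fn": "step_arm", "kwargs": {"rows": [[[1.5,0.5,-0.8],[0,0,0],1],[[1.5,0.5,0],[0,0,0],1],[[1.2,0.3,0],[0,0,0],1],[[1.2,0.25,0],[0,0,0],1],[[1.2,0.25,0],[0,0,0],1],[[1.2,0.25,0],[0,0,0],1],[[1.2,0.25,0],[0,0,0],1]]}}

```text
clock: 3.98
eef_pos: [0.4868, 0.0503, 0.0667]
tool_rot: [0.985, 0.093, 0.146, 0.001]
ft_force: [-3.0, 0.4, 0.1]
opening: 0.0005
```

>>> {"fn": "step_arm", "kwargs": {"rows": [[[0.5,0.1,-0.2],[0,0,0],1],[[0.5,0.1,0],[0,0,0],1],[[0.4,0.1,0],[0,0,0],1],[[0.3,0.05,0],[0,0,0],1]]}}

```text
clock: 4.32
eef_pos: [0.4933, 0.0487, 0.0592]
tool_rot: [0.987, 0.091, 0.131, 0.005]
ft_force: [-15.6, -0.3, 9.1]
opening: 0.0004
```

```bash
python3 look.py 4 wrist
```

```text
[0.4934 0.0486 0.059 ] [0.987 0.091 0.131 0.005] [-16.45  -1.36   5.8 ] 4.3667
```

View pics/wrist4.png

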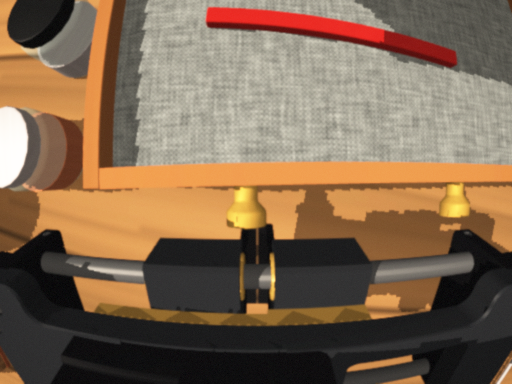

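Both knobs now sit at the chest's edge, and the left one also stopped with 16 N on it. I'll back off and rise, then check from the top camera.

>>> {"fn": "step_arm", "kwargs": {"rows": [[[-2,-0.4,0],[0,0,0],1],[[-2,-0.4,0.5],[0,0,0],1],[[0,0,3.8],[-1,5,0],1],[[0,0,3.8],[-1,5,0],1],[[0,0,3.8],[-1,5,0],1],[[0,0,3.8],[0,0,0],1],[[0,0,3.8],[0,0,0],1],[[0,0,3.8],[0,0,0],1]]}}

```text
clock: 5.03
eef_pos: [0.4318, 0.0321, 0.2807]
tool_rot: [0.995, 0.092, -0.02, 0.016]
ft_force: [0.9, -1.4, -0.3]
opening: 0.0006
```

```bash
python3 look.py 5 top wrist side
```

```text
[0.4336 0.0321 0.2816] [ 0.996  0.091 -0.017  0.017] [-0.56  0.38 -1.58] 5.1833
```

View pics/top5.png

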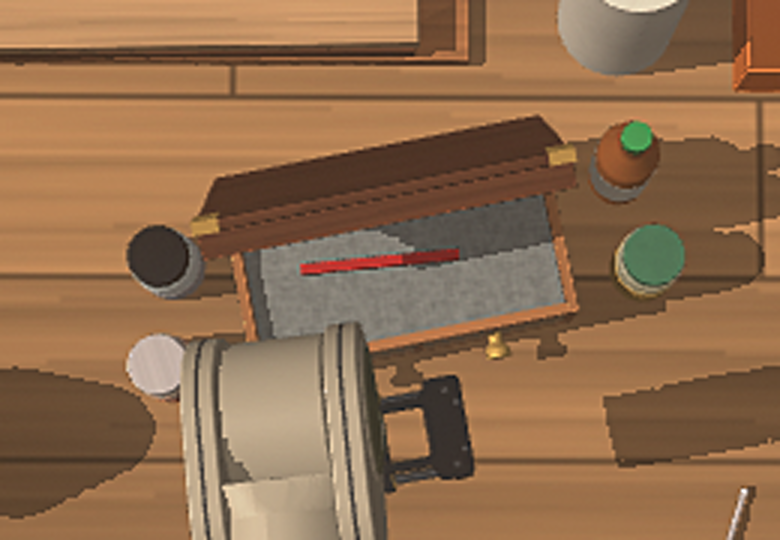

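View pics/wrist5.png

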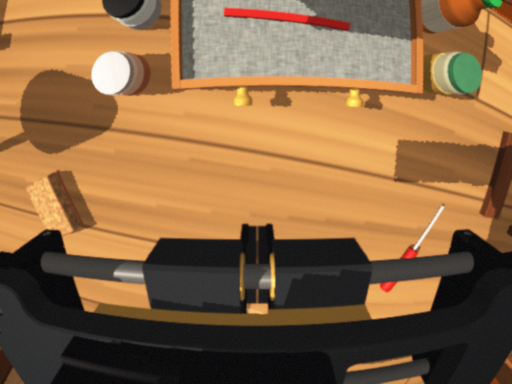

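View pics/side5.png

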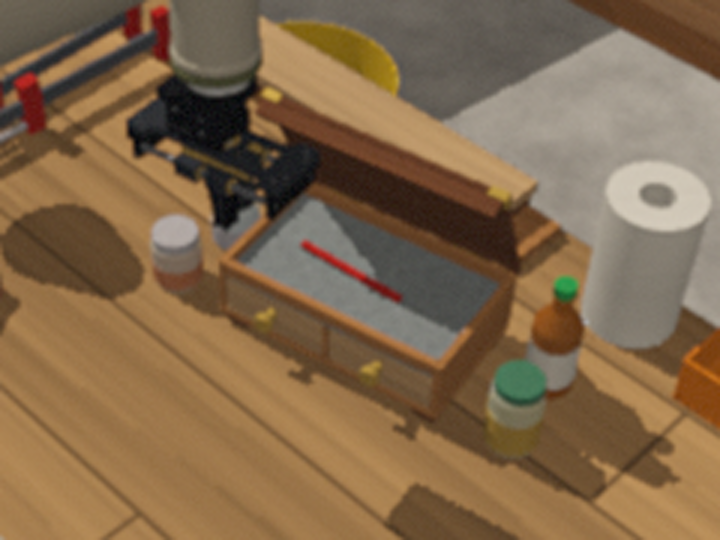

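Both drawers are flush, the lid hasn't moved and the bystanders are untouched. Next I'll rise further and cross over the lid's top edge.

>>> {"fn": "step_arm", "kwargs": {"rows": [[[0,0,3.5],[0,0,0],1],[[0,0,3.5],[0.5,-2,0],1],[[0,0,3],[0,0,0],1],[[3.5,-0.2,0],[0,0,0],1],[[3.5,-0.3,0],[0,0,0],1],[[3.5,-0.3,0],[0,0,0],1],[[3.5,-0.3,0],[0,0,0],1],[[3.5,-0.3,0],[0,0,0],1]]}}

```text
clock: 5.85
eef_pos: [0.6096, 0.0129, 0.3886]
tool_rot: [0.996, 0.084, 0.006, 0.025]
ft_force: [-0.0, -0.1, 2.8]
opening: 0.0005
```

>>> {"fn": "step_arm", "kwargs": {"rows": [[[3.2,0.1,0],[1.5,0,1],1],[[3.2,0.1,0],[1.3,0,1],1],[[2.7,0.1,0],[0,0,0],1],[[0,0,0],[0,0,0],1]]}}

```text
clock: 6.18
eef_pos: [0.7099, 0.0124, 0.377]
tool_rot: [0.995, 0.1, 0.002, -0.0]
ft_force: [-1.1, -0.7, -0.4]
opening: 0.0003
```

```bash
python3 look.py 6 side
```

```text
[0.7085 0.0124 0.3775] [ 0.995  0.1    0.002 -0.   ] [-0.28  0.06 -0.8 ] 6.2333
```

View pics/side6.png

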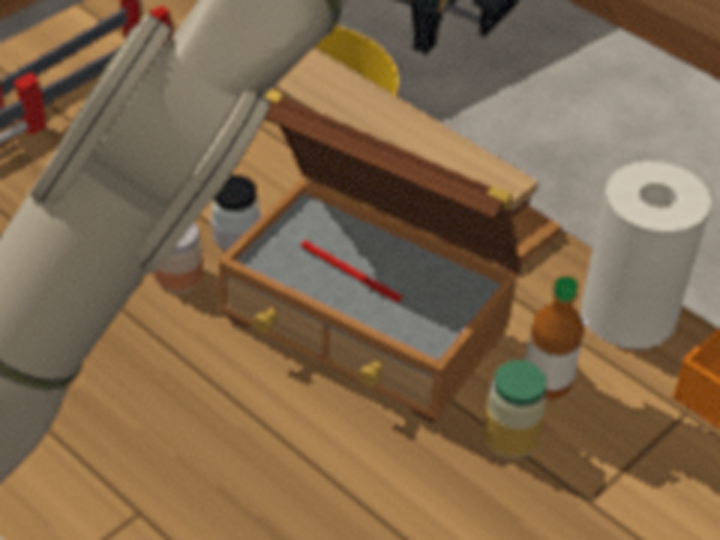

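The fingers are now behind the lid's top edge, with about 40 mm of gap. I'll lower them behind it.

>>> {"fn": "step_arm", "kwargs": {"rows": [[[0,0,-3],[0,0,0],1],[[0,0,-3],[0,0,0],1],[[0,0,-3],[0,0,0],1],[[0,0,-1],[0,0,0],1],[[0,0,0],[0,0,0],1]]}}

```text
clock: 6.65
eef_pos: [0.7058, 0.0122, 0.2742]
tool_rot: [0.995, 0.101, 0.003, -0.0]
ft_force: [-1.0, -0.4, -0.2]
opening: 0.0007
```

```bash
python3 look.py 7 top wrist; python3 - <<'E'
from h import *
v=[.6293,.0029,.1983]
prev=None
for a in np.arange(1.17,-.01,-.09):
    p=lidp(a,.172,.01,0); w=world(v,[p[0]+.0095,0,p[2]])[0]; print(round(a,2),(w*100).round(1), None if prev is None else ((w-prev)*100).round(1)); prev=w
E
```

```text
[0.7067 0.0125 0.2768] [ 0.995  0.1    0.004 -0.   ] [-0.43 -0.95  0.04] 6.75
1.17 [67.   1.1 26.7] None
1.08 [65.6  0.8 26.1] [-1.4 -0.3 -0.6]
0.99 [64.3  0.6 25.4] [-1.3 -0.3 -0.7]
0.9 [63.   0.3 24.6] [-1.3 -0.3 -0.8]
0.81 [61.8  0.1 23.6] [-1.2 -0.2 -0.9]
0.72 [60.7 -0.2 22.6] [-1.1 -0.2 -1.1]
0.63 [59.6 -0.4 21.4] [-1.  -0.2 -1.2]
0.54 [58.7 -0.6 20.2] [-0.9 -0.2 -1.2]
0.45 [57.9 -0.7 18.9] [-0.8 -0.2 -1.3]
0.36 [57.2 -0.9 17.5] [-0.7 -0.1 -1.4]
0.27 [56.7 -1.  16.1] [-0.6 -0.1 -1.4]
0.18 [56.3 -1.  14.6] [-0.4 -0.1 -1.5]
0.09 [56.  -1.1 13. ] [-0.3 -0.1 -1.5]
-0.0 [55.8 -1.1 11.5] [-0.2 -0.  -1.5]
```

View pics/top7.png

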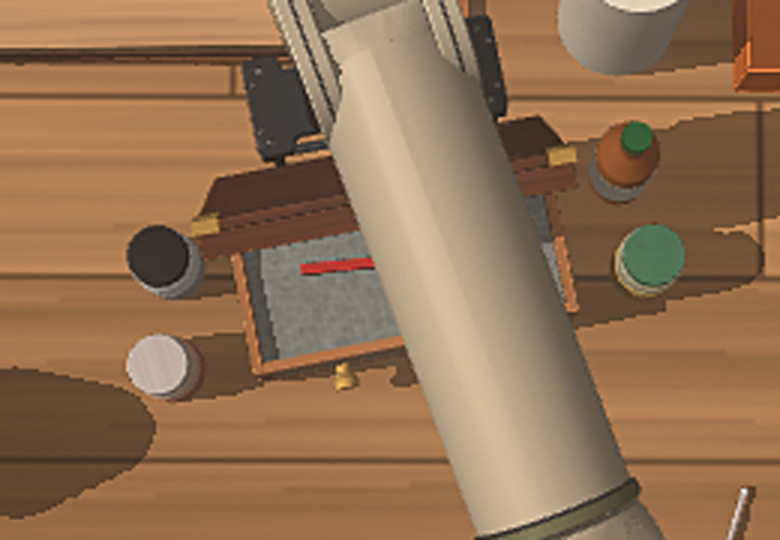

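View pics/wrist7.png

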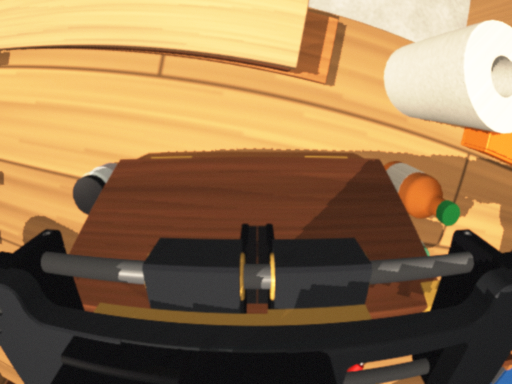

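The fingers are behind the lid, centred on its outer face. I'll make contact and start along the arc.

>>> {"fn": "step_arm", "kwargs": {"rows": [[[-1.5,-0.1,-0.4],[0,0,0],1],[[-1.3,-0.1,-0.3],[0,0,0],1],[[-1.0,-0.1,0],[0,0,0],1],[[-1.2,-0.2,-0.3],[0,0,0],1],[[-1.2,-0.2,-0.5],[0,0,0],1]]}}

```text
clock: 7.17
eef_pos: [0.647, 0.0076, 0.2733]
tool_rot: [0.995, 0.1, 0.012, -0.0]
ft_force: [2.1, -0.1, 0.4]
opening: 0.0004
```

The tip is only about 6 mm short of the free edge. I'll back off a little and go lower for a safer contact.

>>> {"fn": "step_arm", "kwargs": {"rows": [[[1.2,0.1,-0.5],[0,0,0],1],[[0.3,0,-1.5],[0,0,0],1],[[0,0,-1.5],[0,0,0],1],[[0,0,0],[0,0,0],1]]}}

```text
clock: 7.5
eef_pos: [0.6631, 0.009, 0.2456]
tool_rot: [0.995, 0.1, 0.018, 0.002]
ft_force: [-0.6, -0.1, -0.8]
opening: 0.0007
```

>>> {"fn": "step_arm", "kwargs": {"rows": [[[-1.2,-0.25,-0.7],[0,0,0],1],[[-1.2,-0.25,-0.8],[0,0,0],1],[[-1.2,-0.25,-0.9],[0,0,0],1],[[-1.1,-0.2,-1.0],[0,0,0],1],[[-1.0,-0.2,-1.1],[0,0,0],1]]}}

```text
clock: 7.92
eef_pos: [0.6108, -0.0003, 0.2075]
tool_rot: [0.995, 0.101, 0.026, 0.001]
ft_force: [2.7, 0.4, 0.2]
opening: 0.0003
```

```bash
cat > ang.py <<'E'
from bench import manip
import numpy as np
s=manip.read_state();p=s["eef_pos"];u=(p[0]-.6293)*.98+(p[1]-.0029)*.197-.0095
du=.09-u;dz=p[2]-.105;r=np.hypot(du,dz);print("u,z",u,p[2],"l",np.sqrt(r*r-1e-4),"a",np.arctan2(dz,du)-np.arcsin(.01/r),s["ft_force"].round(1))
E
python3 ang.py
```

```text
u,z -0.02830305338240347 0.20746304691815132 l 0.15618671013678173 a 0.6498320732814787 [2.7 0.4 0.2]
```

>>> {"fn": "step_arm", "kwargs": {"rows": [[[-0.8,-0.15,-1.2],[0,0,0],1],[[-0.7,-0.15,-1.3],[0,0,0],1],[[-0.6,-0.1,-1.3],[0,0,0],1]]}}

```text
clock: 8.17
eef_pos: [0.591, -0.0039, 0.1734]
tool_rot: [0.994, 0.101, 0.03, 0.002]
ft_force: [-0.3, -0.8, 1.5]
opening: 0.0003
```

```bash
python3 ang.py; python3 look.py 8 side
```

```text
u,z -0.04835444661871561 0.1734055242764558 l 0.15401710505884667 a 0.39433865821715175 [-0.3 -0.8  1.5]
[ 0.5893 -0.0043  0.171 ] [0.994 0.101 0.028 0.002] [ 0.68  0.25 -1.73] 8.2167
```

View pics/side8.png

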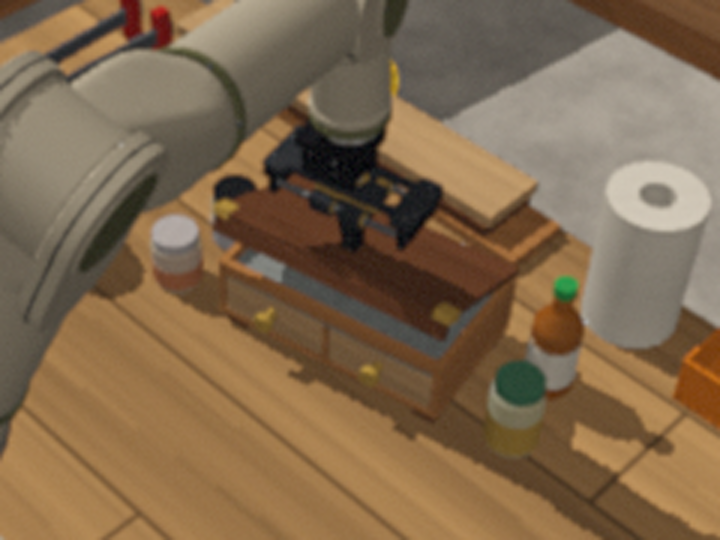

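The lid is following the fingertips and is at about 0.38 rad. I'll continue gently.

>>> {"fn": "step_arm", "kwargs": {"rows": [[[-0.5,-0.1,-1.2],[0,0,0],1],[[-0.4,-0.1,-1.2],[0,0,0],1],[[-0.3,-0.1,-1.2],[0,0,0],1],[[-0.1,0,-1.0],[0,0,0],1],[[0,0,-0.8],[0,0,0],1]]}}

```text
clock: 8.63
eef_pos: [0.5786, -0.0065, 0.1194]
tool_rot: [0.994, 0.101, 0.032, 0.003]
ft_force: [-1.3, 0.1, 2.7]
opening: 0.0002
```

```bash
python3 ang.py
```

```text
u,z -0.061010447404762094 0.11942230975904206 l 0.15136762614301708 a 0.0292481160846865 [-1.3  0.1  2.7]
```

>>> {"fn": "step_arm", "kwargs": {"rows": [[[0,0,-0.5],[0,0,0],1],[[0,0,-0.4],[0,0,0],1],[[0,0,-0.4],[0,0,0],1]]}}

```text
clock: 8.88
eef_pos: [0.5787, -0.0065, 0.115]
tool_rot: [0.994, 0.101, 0.03, 0.007]
ft_force: [-30.7, -5.8, 59.0]
opening: 0.0002
```

```bash
python3 ang.py
```

```text
u,z -0.06093235496273148 0.11502881674290484 l 0.15093426695041368 a 0.00019092367771354757 [-30.7  -5.8  59. ]
```

The lid is hard on its seat, at about 0 rad with the force up to 59 N. I'll lift away straight up.

>>> {"fn": "step_arm", "kwargs": {"rows": [[[0,0,0.6],[0,0,0],1],[[0,0,2],[0,0,0],1],[[0,0,3],[0,0,0],1],[[0,0,3.5],[0,0,0],1],[[0,0,3.5],[0,0,0],1],[[0,0,3.5],[0,0,0],1],[[0,0,3.5],[0,0,0],1],[[0,0,0],[0,0,0],1]]}}

```text
clock: 9.55
eef_pos: [0.5779, -0.0051, 0.3191]
tool_rot: [0.994, 0.102, 0.029, 0.007]
ft_force: [0.7, 1.8, 0.2]
opening: 0.0003
```

```bash
python3 look.py 9 side top wrist
```

```text
[ 0.5758 -0.0061  0.3121] [0.994 0.102 0.025 0.006] [ 0.7  -0.05 -1.07] 9.7
```

View pics/side9.png

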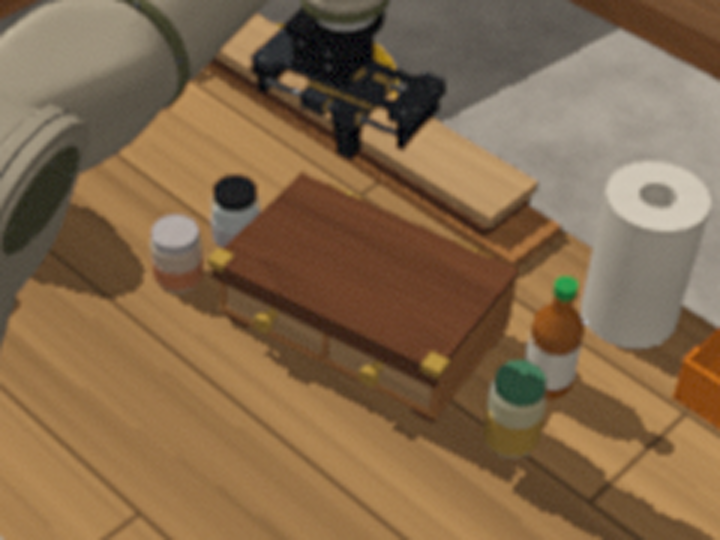

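View pics/top9.png

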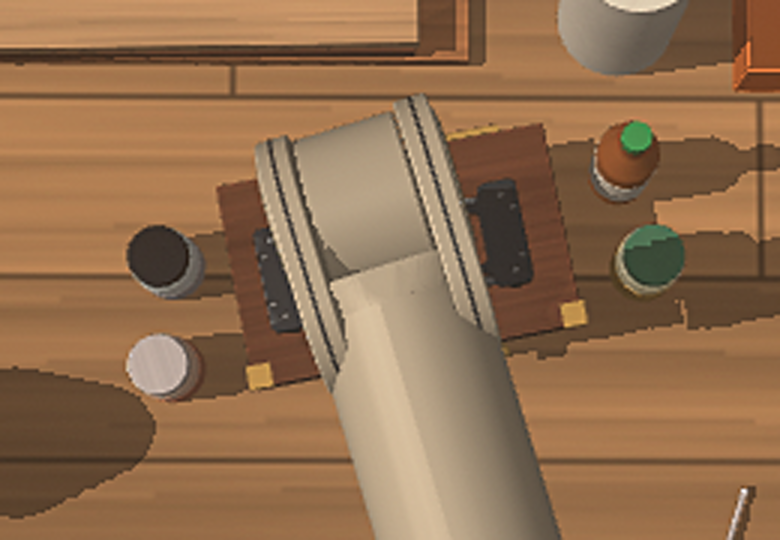

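View pics/wrist9.png

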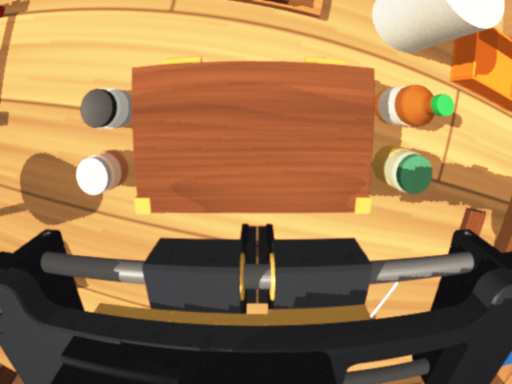

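The lid looks flat with its lip over the drawer fronts. I'll check its front corners against their predicted pixels, then hand in.

```bash
python3 - <<'E'
from h import *
v=[.6293,.0029,.1983]
for a in (0,.05):
  for y in (.156,-.156):
    w=world(v,lidp(a,.193,.01,y))
    print(a,y,"side",((proj("side",w)-[150,75])*3).round(0),"top",((proj("top",w)-[100,75])*3).round(0))
for y in (.0745,-.0745):
    w=world(v,[-.115,y,.06]); print("knob side",((proj("side",w)-[150,75])*3).round(0))
i=cv2.imread("pics/side9.png")[220:430,190:480]; cv2.imwrite("pics/side9z.png",cv2.resize(i,None,fx=2.7,fy=2.7))
E
```

```text
0 0.156 side [[211. 258.]] top [[254. 388.]]
0 -0.156 side [[438. 370.]] top [[585. 323.]]
0.05 0.156 side [[211. 252.]] top [[253. 386.]]
0.05 -0.156 side [[439. 364.]] top [[586. 321.]]
knob side [[263. 324.]]
knob side [[368. 378.]]
```

View pics/side9z.png

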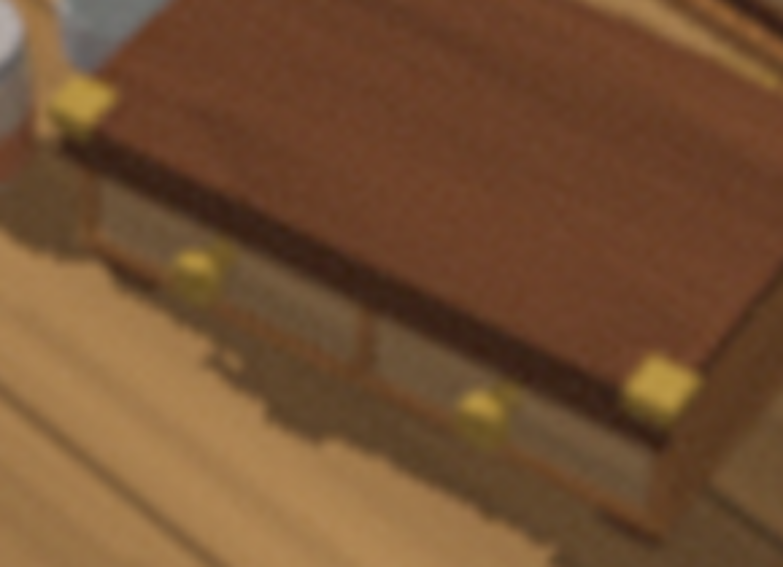

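```bash
python3 -c "
from bench import order
print(order.finish_job())"
```

```text
the job is handed in; nothing more can be done
None
```

The chest is closed up: both drawers are home, the lid lies flat, and the job is handed in. It took about 10 s on the robot's clock, and `finish_job` reports no verdict.

**What I did:** With the fingers shut, I pushed the right drawer and then the left one home by their knobs, each until it met its stop at about 16–22 N. Then I went behind the raised lid and pushed it down along its arc at about 1 rad/s until it seated, and lifted clear to about 0.31 m.

**Last checks:**
- **Drawers:** both stopped with the tool at the same chest depth, within 1 mm of each other. After pushing, both fronts looked flush.
- **Lid:** about 0 rad at the last contact, with the lip over the drawer fronts. In the side picture after lifting, its front left corner matches the closed prediction within about 1 px.
- **Bystanders:** the jars and bottle look unmoved. The pencil was unmoved when last seen, before the lid closed. I did not measure any of these positions again. The sanding block and offcut were not in full view in the last pictures, but the arm never went near them.

**What disagreed:**
- **Lid force:** the final press reached 59 N along z (about 67 N in all) at the fingertips, firmer than intended but under the 120 N limit.
- **First lid contact:** it was only about 6 mm from the free edge, so I backed off and took a lower contact.
- **Right knob:** in the side view it sat about 1.7 px from its predicted pixel. It was in the same place just after pushing, so I took this as measuring error.

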